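# Lock the coin vault with the T-handled hex key

### The arm

A 7-joint arm with a two-finger parallel gripper is mounted at the origin on a cart in front of the work surface, level with it; the furniture and walls round the work are solid. World frame = base frame: x ahead of the robot, y to its left, z up, the work surface at z = 0. Lengths are in m, angles in rad, forces in N, time in s.
With the tool pointing down it reaches from about 0.4 to 0.9 m from the base axis. Payload 5.5 kg.
Tool frame: the origin (TCP) lies midway between the tips of the shut fingers; the grasp point (between the pads) lies 19 mm behind it; z points along the fingers, y is the line along which they close (so a half turn about z gives the same grasp; the last joint's range is limited). The gripper opens to 92 mm and grips with 3 to 60 N. Pads are 19 mm wide; open, the fingers measure 130 mm over their backs; the gripper's body (75 mm by 190 mm) begins 47 mm behind the grasp point.
Start: joints at [-1.07, 0.501, -0.427, 1.55, 0.221, 1.138, -0.21], TCP at [0.153, 0.632, 0.227] pointing down, gripper open.
Joint ranges: [-2.88, 2.88], [-0.31, 2.03], [-1.54, 1.56], [0.2, 2.42], [-1.41, 4.55], [0.19, 2.02], [-2.57, 2.57]. Speed limits (rad/s): [2.57, 2.57, 3.14, 3.14, 3.14, 3.14, 3.14].

### API

Orientations are given as a unit quaternion [x, y, z, w].
In Python, from bench import manip gives the robot as it stands. The module is installed in compiled form; this text tells all that it offers.
- The arm moves only by the tool drive_tool, never from a script. Its argument "commands" is text: rows parted by semicolons, each of 6 numbers parted by spaces: the shift along the tool's x, y, z as a fraction of full scale, then the turn, a rotation vector about the tool's x, y, z as a fraction of full scale. In form: tx ty tz wx wy wz; .... A call has exactly 8 rows; each row is the pose to reach, as a shift and turn from the pose commanded when the call began, along the tool's axes at that moment; what a row does not reach only later rows make up. Full scale, the value 1, is 500 mm for a shift and 45 degrees for a turn. A row lasts 1/12 s, in which the tool goes at most 41.7 mm and 7.16 degrees, less where a joint would pass 70% of its speed; a pose out of reach is approached as far as the arm can. A call with a number of a shift or a turn outside -1 to 1 is refused whole. A call with a gripper value outside its range is refused whole. "jaw" is the closure, from -1 (fully open) to 1 (shut), so that 0 is half open, set as the call begins (left out, the last holds). The fingers move at their own pace and stop on an object; "grip_force" is the grip in N (left out, the last holds). Time passes only in rows, so rows that repeat a pose let the fingers close, or fill a call up. It gives the time, the measured TCP pose, the force, the opening and the grip force at its end, in the units of the state.
- manip.read_state(): the state, without advancing time (a new reading comes with each control period).
- manip.snapshot(name): name is "scene" or "side" or "wrist"; returns (picture, depth): 480x640x3 uint8, red, green, blue; 480x640 float32, m along the optical axis (not along the pixel's ray), 0 where there is no reading.
- manip.camera_params(name): a dict with "fx", "fy", "cx", "cy" (pixels), "extrinsics" (4x4, takes a point from camera to world coordinates). Camera axes: x right, y down, z forward; pixel columns grow to the right and rows downward; lengths in m; the calibration is good to about 2 mm. A picture is of the moment at which its call begins: read the wrist's pose just before it. camera_params takes no time and is no camera call; for the wrist camera it gives the pose at the moment of the call.
- manip.finish_job(): hands the job in; it is judged then, once.
The state is a dict: "time": time; "qpos": joint angles; "joint_vel": joint speeds; "joint_torque": joint torques, N m; "tool_pos": TCP position; "tcp_rot": TCP orientation; "wrist_force": force on the tool from outside, world axes, zero at the start; "moment": the same for the moment, N m; "opening": opening from 0.0 (shut) to 1.0 (fully open); "grasp_force": force on a finger pad.
Only numpy, scipy, OpenCV 4.12 (cv2) and the standard library are available. Lean on these libraries where they do the work, as an engineer would, in place of code of your own. Each camera call takes 0.05 s, during which the arm holds its last target. There are 200 camera calls.

### The job

Lock the coin vault: take the T-handled hex key from its stand, put it down the hole in the vault's collar and turn it under light pressure until it drops fully into the hidden six-sided socket, then turn it clockwise (seen from above) to the stop so that the bolt on the vault's side is fully out. Leave the key standing fully home in the lock. Be gentle: press with no more than about 20 N, do not wrench the key once you feel the stop, and do not disturb the other things on the washer top.

Things in the scene. Friction and masses are not known exactly. Their poses are not given: they have to be found in the camera images.
- hex_key: loose T-handled hex key, 109 mm tall, 0.2 kg, standing in the stand at the start. Origin: centre of its tip (lower end), z up the shaft, x along the handle. Shaft: steel hexagonal bar, 22 mm across flats, 25.4 across corners, flats facing +x and -x; the last 2 mm at the tip are reduced to 19.5 across flats.
- key_handle (a point): middle of the key's handle, on the shaft's axis, 97 mm above the tip: black bar with rounded edges, 78 mm long (x), 30 mm wide (y), 24 mm high. Pinch it across its 30 mm width; that is wider than the shaft below.
- key_stand: grey plastic block fixed to the washer top, 64 x 64 x 50 mm (foot 84 x 76 mm), with a round hole 27.6 mm across and 42 mm deep in which the key stands upright. Origin: centre of its underside, z up. The key's heading in it varies.
- coin_vault: grey steel coin vault bolted to the washer top, 130 (x) x 110 (y) x 70 mm high, foot plate 160 x 122 mm; round steel collar, 59 mm across, 12 mm high, in the middle of its top. Origin: centre of its underside, z up; its front (-x) has a small steel handle, its +y side the bolt and a steel staple reaching 25 mm from that side.
- lock_mouth (a point): centre of the lock hole's mouth at the top of the collar, on the lock's axis, 82 mm above the vault's underside. The hole is round, 26.6 mm across, straight down, 32 mm deep to a flat ledge; in the ledge is the six-sided socket, 22.9 mm across flats.
- socket_floor (a point): floor of the six-sided socket, on the lock's axis, 50 mm below the mouth, 18 mm below the ledge. The socket's heading is out of sight, not measured and different each time (any; repeats every 60 degrees); the key goes in only within about 4 degrees. Turned wrong, its tip stays on the ledge, at most 2 mm into the socket; turned right, it drops to this point.
- lock_core (a joint): turn of the socket (lock core) about the lock's axis, rad: 0 unlocked (start), growing clockwise seen from above, 1.05 locked; hard stops at both ends. It turns with a steady friction of about 0.08 N m and stays where it is left; over 0.2 N m at the stop is rough; light pressure of an unseated key does not turn it.
- vault_bolt (a joint): travel of the round steel bolt (12 mm) out of the vault's +y side through the staple, m: 0 withdrawn (start), 0.018 fully out; driven by the lock core, 17.1 mm per rad.
- nut_driver: nut driver with a fluted handle, 179 mm long, lying near the front edge: a bystander. Origin: centre of its underside.
- coin_roll_a: paper coin roll, 25 x 68 mm, lying behind the work: a bystander. Origin: centre of its underside.
- coin_roll_b: second paper coin roll, 25 x 68 mm: a bystander. Origin: centre of its underside.
- button_pot: round pot with a screw lid, 58 mm across, 50 mm high: a bystander. Origin: centre of its underside.
- peg_a: clothes peg, 72 mm long, lying near the front edge: a bystander. Origin: centre of its underside.
Not all that is in view belongs to the job. There is more than one size of the coin_vault; the job needs the larger. Of the things that look like the hex_key, the larger one is meant.

How it is judged:
On the way:
1. the key stands fully home in the socket before the core has been turned by more than 0.25 rad (horizontal distance between hex_key and lock_mouth below 0.004 m and z of hex_key in the frame of coin_vault below 0.037 m and angle between hex_key's own z axis and vertical below 0.09 rad and value of joint lock_core below 0.25 rad), for 0.2 s.
At the end, for the whole second after the job is handed in: the bolt is out by more than 16 mm of its 18 mm, and the key stands at rest in the lock: tip within 4 mm of the lock's axis and less than 37 mm above the vault's underside (5 mm from the socket's floor), shaft within 0.09 rad of upright (horizontal distance between hex_key and lock_mouth below 0.004 m and z of hex_key in the frame of coin_vault below 0.037 m and angle between hex_key's own z axis and vertical below 0.09 rad and value of joint vault_bolt above 0.016 m and linear speed of hex_key below 0.01 m/s); the robot touches nothing.
It fails at once if the key bears on the lock core with more than 50 N (contact force between hex_key and lock_core above 50 N).
It fails at once if the key bears on the vault with more than 50 N (contact force between hex_key and coin_vault above 50 N).
It fails at once if a bystander (nut driver, coin rolls, pot, peg) is moved more than 30 mm (distance of any of nut_driver, coin_roll_a, coin_roll_b, button_pot, peg_a from where it was at the start of the episode above 0.03 m).
It also fails if it takes over 69 s, if anything falls off the work surface, if the arm or the gripper's body presses on something with over 40 N, if the wrist force passes 120 N, or if a joint passes its speed limit or range.

## Working session

There is one attempt and no reset: what is moved stays moved. The work goes in short steps, Python scripts to look and compute and a tool call to move; the robot and the scene stay as the last step left them, time stands still between calls to the robot, and variables do not carry over. Pictures are saved under pics/ and viewed, at most 10 in all, crops included, and the job is handed in when it is done.

Besides the shell and the picture viewer there is one more tool, called after "Call:" as name(argument=value, ...) on one line, values as JSON. drive_tool: Moves the arm, as the interface text tells. Its arguments: {"type":"object","properties":{"commands":{"type":"string"},"jaw":{"type":"number"},"grip_force":{"type":"number"}},"required":["commands"]}

```bash
mkdir -p pics; cat > h.py <<'E'
from bench import manip
import numpy as np, cv2
from scipy.spatial.transform import Rotation as R
def snap(n,name=None):
    p=manip.camera_params(n); im,d=manip.snapshot(n)
    if name: cv2.imwrite(f'pics/{name}.png',im[:,:,::-1])
    v,u=np.mgrid[:480,:640]
    c=np.stack([(u-p['cx'])/p['fx']*d,(v-p['cy'])/p['fy']*d,d],-1)
    E=np.array(p['extrinsics']); w=c@E[:3,:3].T+E[:3,3]; w[d==0]=np.nan
    return im,d,w
E
python3 - <<'E'
from h import *
s=manip.read_state(); print(s)
for n in('scene','side'):
    im,d,w=snap(n,n); np.save(n,w)
    print(n,manip.camera_params(n)['extrinsics'])
a=[cv2.imread(f'pics/{n}.png') for n in('scene','side')]
E
```

```text
{'time': 0.0, 'qpos': array([-1.06983117,  0.50185904, -0.42676953,  1.55142412,  0.22084456,
        1.13829965, -0.21030502]), 'joint_vel': array([-1.52482055e-04, -7.43063060e-04,  3.59769423e-05,  4.65567579e-04,
       -8.81846181e-04,  1.96383660e-04, -4.82299680e-04]), 'joint_torque': array([-3.49255461e-04, -5.66579247e+01, -5.81617624e+00, -2.79109275e+01,
       -6.85686478e-02,  3.06143425e-02,  1.85872264e-04]), 'tool_pos': array([0.15300372, 0.6310292 , 0.2256802 ]), 'tcp_rot': array([ 1.18580652e-01,  9.92943957e-01, -9.55217123e-04, -1.25374637e-04]), 'wrist_force': array([-0.42991451, -0.38887864, -0.52413479]), 'moment': array([-0.03012432, -0.02239908, -0.08678614]), 'grasp_force': 0.0, 'opening': 0.9977547401808817}
scene [[-0.88761558 -0.26094293  0.37953572  0.0553053 ]
 [-0.46006095  0.46300462 -0.7576085   1.02885007]
 [ 0.0219658  -0.84707468 -0.53101977  0.76722178]
 [ 0.          0.          0.          1.        ]]
side [[ 0.22669801 -0.82399491  0.5192691  -0.02969933]
 [-0.97389637 -0.19811152  0.11080474 -0.05160416]
 [ 0.01157065 -0.5308335  -0.84739714  0.95759988]
 [ 0.          0.          0.          1.        ]]
```

View pics/scene.png

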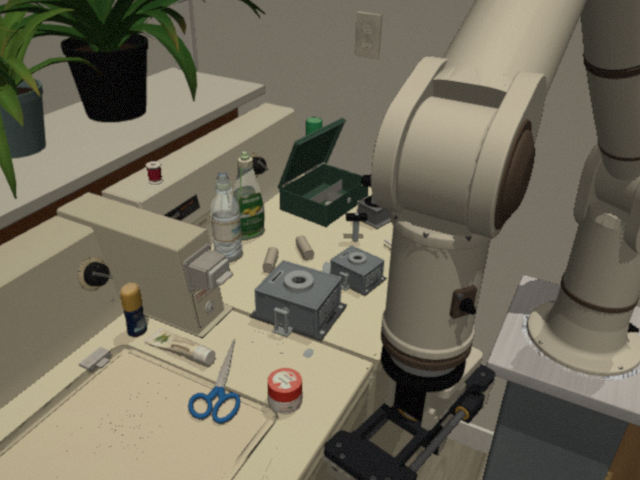

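View pics/side.png

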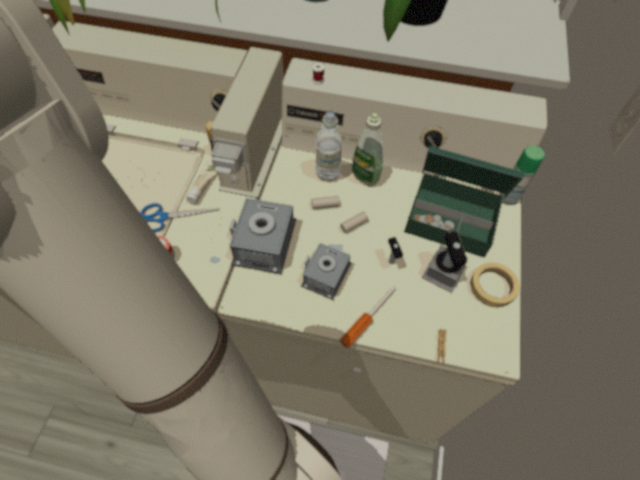

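The scene view shows the large vault's collar at about (297,281). In the side view it is at (262,223), the large key and stand are at about (455,248), and the small key is at (396,248).

```bash
python3 - <<'E'
from h import *
w=np.load('side.npy')
def reg(c0,c1,r0,r1,z0,z1):
    a=w[r0:r1,c0:c1].reshape(-1,3); a=a[(a[:,2]>z0)&(a[:,2]<z1)]
    return a
print('collar',(a:=reg(230,300,195,275,.078,.09)).shape,a.mean(0),a.min(0),a.max(0),cv2.minAreaRect((a[:,:2]*1000).astype(np.float32)))
a=reg(225,305,195,275,.06,.074);print('vtop',len(a),a.mean(0),cv2.minAreaRect((a[:,:2]*1000).astype(np.float32)))
a=reg(435,480,225,285,.108,.13);print('handle',len(a),a.mean(0),cv2.minAreaRect((a[:,:2]*1000).astype(np.float32)))
a=reg(420,475,240,295,.042,.056);print('stand',len(a),a.mean(0),cv2.minAreaRect((a[:,:2]*1000).astype(np.float32)))
for n in((262,223),(455,250),(443,270),(396,240)):print(n,w[n[1],n[0]])
E
```

```text
collar (369, 3) [0.52289173 0.20003215 0.08191614] [0.49388001 0.17090468 0.07805458] [0.55203915 0.22984976 0.08647698] ((522.3441162109375, 200.20953369140625), (57.56867218017578, 56.801002502441406), 15.924432754516602)
vtop 2074 [0.51914196 0.19969128 0.07029116] ((524.338134765625, 200.79698181152344), (137.9654083251953, 116.55889129638672), 2.128066301345825)
handle 465 [ 0.53703258 -0.22613257  0.11597795] ((539.8594970703125, -227.04006958007812), (77.06292724609375, 30.544170379638672), 22.531023025512695)
stand 565 [ 0.53705845 -0.22289933  0.04857774] ((562.6598510742188, -233.8611297607422), (67.42801666259766, 116.54381561279297), 71.98332214355469)
(262, 223) [0.53674959 0.20526542 0.06092789]
(455, 250) [ 0.53110836 -0.22479418  0.11605193]
(443, 270) [ 0.51479373 -0.21580173  0.05337475]
(396, 240) [ 0.55456162 -0.10264857  0.0739692 ]
```

```bash
cat > go.py <<'E'
# go.py x y z yheading_deg : fractions to reach this pose (tool vertical)
import sys; from h import *
s=manip.read_state(); t=list(map(float,sys.argv[1:5]))
Rm=R.from_quat(s['tcp_rot']); h=np.radians(t[3]); y=np.array([np.cos(h),np.sin(h),0]); z=np.array([0,0,-1.]); 
G=R.from_matrix(np.stack([np.cross(y,z),y,z],1)); rv=(Rm.inv()*G).as_rotvec(degrees=True)
yy=Rm.as_matrix()[:,1]
print('t',s['time'],'pos',s['tool_pos'].round(4),'yh',np.degrees(np.arctan2(yy[1],yy[0])).round(2),'q',s['qpos'].round(2),'F',s['wrist_force'].round(2),'M',s['moment'].round(3),'open',s['opening'].round(3))
print('frac',((Rm.inv().apply(np.array(t[:3])-s['tool_pos']))/.5).round(4),(rv/45).round(4))
E
python3 go.py .4 .36 .26 40; python3 go.py .54 -.227 .22 -67.5
```

```text
Traceback (most recent call last):
  File "go.py", line 7, in <module>
    print('t',s['time'],'pos',s['tool_pos'].round(4),'yh',np.degrees(np.arctan2(yy[1],yy[0])).round(2),'q',s['qpos'].round(2),'F',s['wrist_force'].round(2),'M',s['moment'].round(3),'open',s['opening'].round(3))
                                                                                                                                                                                            ^^^^^^^^^^^^^^^^^^
AttributeError: 'float' object has no attribute 'round'
Traceback (most recent call last):
  File "go.py", line 7, in <module>
    print('t',s['time'],'pos',s['tool_pos'].round(4),'yh',np.degrees(np.arctan2(yy[1],yy[0])).round(2),'q',s['qpos'].round(2),'F',s['wrist_force'].round(2),'M',s['moment'].round(3),'open',s['opening'].round(3))
                                                                                                                                                                                            ^^^^^^^^^^^^^^^^^^
AttributeError: 'float' object has no attribute 'round'
```

```bash
sed -i "s/s\['opening'\].round(3)/s['opening']/" go.py
python3 go.py .36 .41 .27 40
```

```text
t 0.1 pos [0.153  0.6311 0.2258] yh 76.38 q [-1.07  0.5  -0.43  1.55  0.22  1.14 -0.21] F [-0.04  0.07  0.65] M [-0.014 -0.018  0.029] open 1.0001925540926593
frac [-0.5065 -0.3324 -0.0879] [-2.200e-03  6.000e-04  8.084e-01]
```

Call:
drive_tool(commands="-0.06 -0.04 -0.01 0 0 0.1; -0.12 -0.08 -0.02 0 0 0.2; -0.19 -0.12 -0.03 0 0 0.3; -0.25 -0.16 -0.045 0 0 0.4; -0.31 -0.2 -0.055 0 0 0.5; -0.38 -0.25 -0.065 0 0 0.6; -0.44 -0.29 -0.075 0 0 0.7; -0.5 -0.33 -0.09 0 0 0.8", jaw=-1)

```text
time: 0.77
tool_pos: [0.3582, 0.4099, 0.2713]
tcp_rot: [0.422, 0.907, -0.001, -0.0]
wrist_force: [0.5, 0.3, 0.6]
opening: 0.997
grasp_force: 0.0
```

```bash
python3 go.py .53 .13 .27 0
```

```text
t 0.7667 pos [0.3582 0.4099 0.2713] yh 40.11 q [-0.7   0.25 -0.24  1.77  0.06  1.13 -0.26] F [0.51 0.27 0.59] M [-0.007 -0.032  0.01 ] open 0.9972340684303368
frac [-0.6496 -0.0979  0.003 ] [-0.0016  0.0013  0.8914]
```

Call:
drive_tool(commands="-0.08 -0.01 0 0 0 0.11; -0.16 -0.02 0 0 0 0.22; -0.24 -0.035 0 0 0 0.33; -0.325 -0.05 0 0 0 0.44; -0.41 -0.06 0 0 0 0.55; -0.49 -0.07 0 0 0 0.66; -0.57 -0.085 0 0 0 0.77; -0.65 -0.098 0.003 0 0 0.89")

```text
time: 1.43
tool_pos: [0.531, 0.131, 0.2703]
tcp_rot: [0.707, 0.708, 0.0, 0.0]
wrist_force: [1.2, 0.9, -0.5]
opening: 1.004
grasp_force: 0.0
```

```bash
python3 go.py .54 -.19 .26 -45;  python3 -c "
from h import *
snap('wrist','w1')"
```

```text
t 1.4333 pos [0.531  0.131  0.2703] yh 0.08 q [-0.34  0.24  0.06  1.78 -0.02  1.12 -0.28] F [ 1.2   0.86 -0.5 ] M [-0.06   0.035 -0.015] open 1.0043925855332834
frac [-0.6421  0.0171  0.0206] [ 2.0000e-04 -0.0000e+00  1.0017e+00]
```

View pics/w1.png

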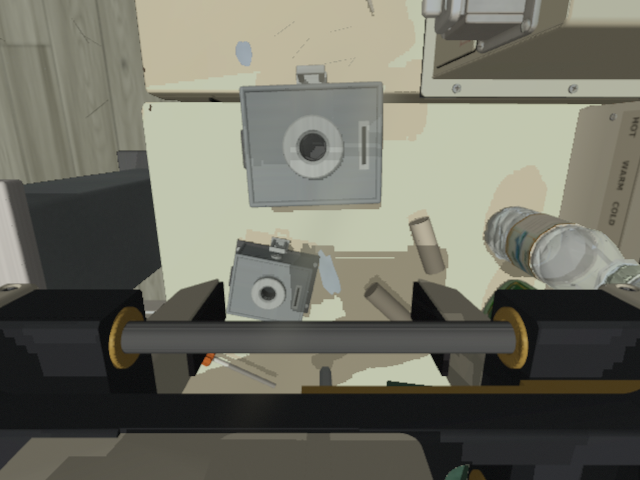

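The wrist view shows the large vault's collar centred at about (313,147) and the small vault's at (268,293).

```bash
python3 - <<'E'
from h import *
im,d,w=snap('wrist')
a=w[100:195,265:360].reshape(-1,3);a=a[(a[:,2]>.077)&(a[:,2]<.09)]
print(len(a),cv2.minEnclosingCircle((a[:,:2]*1000).astype(np.float32)),np.median(a[:,2]))
# hole fit: pixels below z .07 inside collar, near centre ; fit circle outer from points
p=manip.camera_params('wrist');E=np.array(p['extrinsics'])
def px(u,v,z):
    r=E[:3,:3]@[(u-p['cx'])/p['fx'],(v-p['cy'])/p['fy'],1]; return E[:3,3]+r*(z-E[2,3])/r[2]
g=cv2.cvtColor(im,cv2.COLOR_RGB2GRAY)[115:180,280:346]
for lo in(60,80,100):
    m=(g<lo).astype(np.uint8);n,l,st,c=cv2.connectedComponentsWithStats(m)
    k=1+st[1:,4].argmax();print(lo,st[k],c[k]+[280,115],px(*(c[k]+[280,115]),.082))
print(px(313,147,.082))
E
```

```text
2542 ((524.5242309570312, 202.36773681640625), 29.49612808227539) 0.08144419430286834
60 [14 25  6  6 15] [296.8 142.4] [0.51357415 0.19897768 0.082     ]
80 [ 13   6  26  28 456] [304.02850877 133.01754386] [0.52058034 0.20739944 0.082     ]
100 [ 12   6  28  29 635] [305.72125984 134.69133858] [0.52214467 0.20588282 0.082     ]
[0.5288603 0.1946506 0.082    ]
```

Call:
drive_tool(commands="-0.08 0 0 0 0 0.12; -0.16 0 0 0 0 0.24; -0.24 0.01 0 0 0 0.36; -0.32 0.01 0 0 0 0.48; -0.4 0.01 0 0 0 0.6; -0.48 0.01 0.01 0 0 0.73; -0.56 0.015 0.01 0 0 0.86; -0.64 0.017 0.02 0 0 1")

```text
time: 2.2
tool_pos: [0.5408, -0.1884, 0.2606]
tcp_rot: [0.924, 0.383, 0.0, 0.0]
wrist_force: [0.1, 0.3, 0.3]
opening: 1.001
grasp_force: 0.0
```

```bash
python3 - <<'E'
from h import *
im,d,w=snap('wrist','w2')
m=(w[...,2]>.108)&(w[...,2]<.125)&(np.hypot(w[...,0]-.54,w[...,1]+.227)<.06)
a=w[m];print(len(a),np.median(a[:,2]),cv2.minAreaRect((a[:,:2]*1000).astype(np.float32)))
E
python3 go.py .54 -.227 .2 -67.5
```

```text
2626 0.1160581726554811 ((542.2223510742188, -225.60464477539062), (77.99266815185547, 30.272968292236328), 21.811609268188477)
t 2.25 pos [ 0.5387 -0.199   0.2597] yh -45.9 q [ 0.01  0.31  0.36  1.73 -0.11  1.12 -0.39] F [ 0.55 -7.86 -0.02] M [-0.709  0.131 -0.074] open 0.9995521572353506
frac [-0.0365  0.0416  0.1197] [0.007  0.0051 0.48  ]
```

View pics/w2.png

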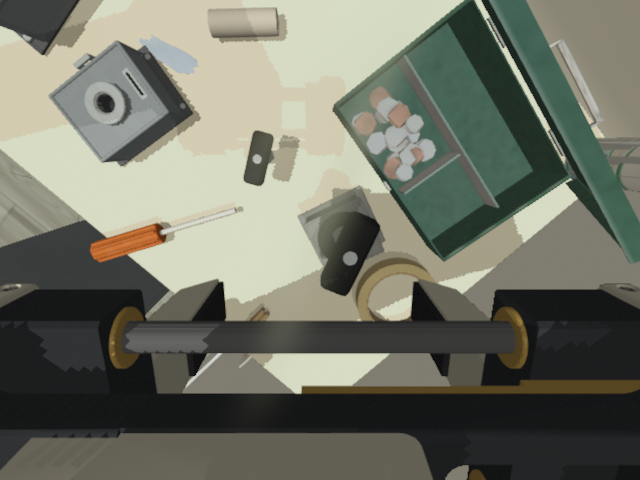

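The large key's handle is at about (350,258), with the green box just behind it. I'll check gripper clearance around it while aligning the heading.

Call:
drive_tool(commands="0 0 0 0 0 0.08; 0 0 0 0 0 0.16; 0 0 0 0 0 0.24; 0 0 0 0 0 0.32; 0 0 0 0 0 0.4; 0 0 0 0 0 0.48; 0 0 0 0 0 0.49; 0 0 0 0 0 0.49")

```text
time: 2.92
tool_pos: [0.5405, -0.1862, 0.2598]
tcp_rot: [0.979, 0.203, -0.0, -0.0]
wrist_force: [0.3, 0.6, 0.2]
opening: 0.999
grasp_force: 0.0
```

```bash
python3 - <<'E'
from h import *
im,d,w=snap('wrist')
m=(w[...,2]>.108)&(w[...,2]<.125)&(np.hypot(w[...,0]-.54,w[...,1]+.227)<.06)
a=w[m];r=cv2.minAreaRect((a[:,:2]*1000).astype(np.float32));print(len(a),np.median(a[:,2]),r)
c=np.array([.5415,-.226]);W=np.concatenate([w.reshape(-1,3),np.load('side.npy').reshape(-1,3)])
h=np.radians(-67.7);y=np.array([np.cos(h),np.sin(h)]);x=np.array([-y[1],y[0]])
q=W[:,:2]-c; ly=q@y; lx=q@x
for z0,xx,yy in((.13,.04,.1),(.06,.012,.068),(.13,.05,.12)):
    m=(abs(lx)<xx)&(abs(ly)<yy)&(W[:,2]>z0)&(W[:,2]<.24)&(abs(ly)>.02);print(z0,m.sum(),np.round(np.c_[lx,ly,W[:,2]][m][::max(1,m.sum()//8)],3))
E
python3 go.py .541 -.226 .17 -67.5
```

```text
2681 0.11610514018305212 ((542.2262573242188, -225.73948669433594), (78.45887756347656, 30.147842407226562), 21.781644821166992)
0.13 0 []
0.06 0 []
0.13 0 []
t 2.9667 pos [ 0.5406 -0.1863  0.2599] yh -66.58 q [-0.05  0.31  0.41  1.74 -0.14  1.12 -0.75] F [ 0.41 -0.02  0.12] M [-0.081  0.195  0.025] open 0.9978652073525563
frac [-0.0307  0.0732  0.1798] [-0.0006  0.0007  0.0205]
```

Call:
drive_tool(commands="-0.01 0.025 0.02 0 0 0.012; -0.02 0.05 0.04 0 0 0.024; -0.03 0.0736 0.07 0 0 0.036; -0.03 0.0736 0.1 0 0 0.036; -0.03 0.0736 0.14 0 0 0.036; -0.03 0.0736 0.17 0 0 0.036; -0.03 0.0736 0.18 0 0 0.036; -0.03 0.0736 0.18 0 0 0.036")

```text
time: 3.63
tool_pos: [0.5395, -0.2276, 0.1677]
tcp_rot: [0.982, 0.187, -0.002, -0.001]
wrist_force: [-0.4, -0.0, 0.2]
opening: 0.995
grasp_force: 0.0
```

```bash
python3 go.py .5415 -.226 .086 -68.2
```

```text
t 3.6333 pos [ 0.5395 -0.2276  0.1677] yh -68.43 q [ 0.04  0.44  0.41  1.79 -0.21  0.95 -0.66] F [-0.43 -0.04  0.16] M [-0.066  0.155  0.058] open 0.9948006120434013
frac [ 0.0055 -0.0012  0.1634] [-0.0026  0.0051 -0.0052]
```

Call:
drive_tool(commands="0.002 0 0.02 0 0 0; 0.004 -0.001 0.05 0 0 0; 0.005 -0.001 0.08 0 0 0; 0.005 -0.001 0.11 0 0 0; 0.005 -0.001 0.14 0 0 0; 0.005 -0.001 0.16 0 0 0; 0.005 -0.001 0.163 0 0 0; 0.005 -0.001 0.163 0 0 0")

```text
time: 4.3
tool_pos: [0.5435, -0.2253, 0.0884]
tcp_rot: [0.982, 0.188, -0.0, -0.0]
wrist_force: [1.0, -0.0, 0.6]
opening: 0.998
grasp_force: 0.0
```

```bash
python3 go.py .5415 -.226 .086 -68.2
```

```text
t 4.3 pos [ 0.5435 -0.2253  0.0884] yh -68.35 q [ 0.07  0.55  0.37  1.84 -0.26  0.8  -0.62] F [ 1.04 -0.02  0.56] M [-0.147  0.168  0.035] open 0.997880805153653
frac [-0.0042 -0.0002  0.0048] [-0.0003  0.0007 -0.0033]
```

Call:
drive_tool(commands="-0.004 0 0.004 0 0 0; -0.004 0 0.004 0 0 0; -0.004 0 0.004 0 0 0; -0.004 0 0.004 0 0 0; -0.004 0 0.004 0 0 0; -0.004 0 0.004 0 0 0; -0.004 0 0.004 0 0 0; -0.004 0 0.004 0 0 0", jaw=1, grip_force=30)

```text
time: 4.97
tool_pos: [0.5418, -0.2258, 0.0868]
tcp_rot: [0.982, 0.188, 0.0, -0.0]
wrist_force: [-0.5, -0.1, -0.1]
opening: 0.47
grasp_force: 0.0
```

```bash
python3 go.py .5415 -.226 .086 -68.2; python3 -c "
from h import *
print(manip.read_state()['grasp_force'])"
```

```text
t 4.9667 pos [ 0.5418 -0.2258  0.0868] yh -68.34 q [ 0.07  0.55  0.37  1.84 -0.27  0.8  -0.62] F [-0.54 -0.11 -0.08] M [-0.068  0.16  -0.042] open 0.47018201280853594
frac [-0.0007  0.0001  0.0015] [ 0.     -0.0001 -0.0031]
0.0
```

Call:
drive_tool(commands="0 0 0 0 0 0; 0 0 0 0 0 0; 0 0 0 0 0 0; 0 0 0 0 0 0; 0 0 0 0 0 0; 0 0 0 0 0 0; 0 0 0 0 0 0; 0 0 0 0 0 0")

```text
time: 5.63
tool_pos: [0.5418, -0.2259, 0.0867]
tcp_rot: [0.982, 0.188, 0.0, -0.0]
wrist_force: [-0.2, -0.0, -0.6]
opening: 0.325
grasp_force: 30.0
```

Call:
drive_tool(commands="0 0 -0.02 0 0 0; 0 0 -0.05 0 0 0; 0 0 -0.09 0 0 0; 0 0 -0.13 0 0 0; 0 0 -0.17 0 0 0; 0 0 -0.21 0 0 0; 0 0 -0.25 0 0 0; 0 0 -0.27 0 0 0")

```text
time: 6.3
tool_pos: [0.5426, -0.2264, 0.2247]
tcp_rot: [0.982, 0.188, 0.001, 0.001]
wrist_force: [-0.1, 0.1, -1.3]
opening: 0.322
grasp_force: 30.0
```

```bash
python3 go.py .523 -.04 .225 -30; python3 - <<'E'
from h import *
im,d,w=snap('side','s2')
c=w.copy(); m=(c[...,2]>.1)&(np.hypot(c[...,0]-.54,c[...,1]+.226)<.1)
cv2.imwrite('pics/s2c.png',cv2.resize(im[150:330,340:560,::-1],None,fx=3,fy=3))
E
```

```text
t 6.3 pos [ 0.5426 -0.2264  0.2247] yh -68.36 q [ 0.02  0.38  0.43  1.74 -0.18  1.06 -0.69] F [-0.14  0.05 -1.32] M [-0.119  0.119 -0.034] open 0.32209948057722926
frac [ 0.1011 -0.3609 -0.0009] [ 0.0034 -0.0024 -0.8524]
```

View pics/s2c.png

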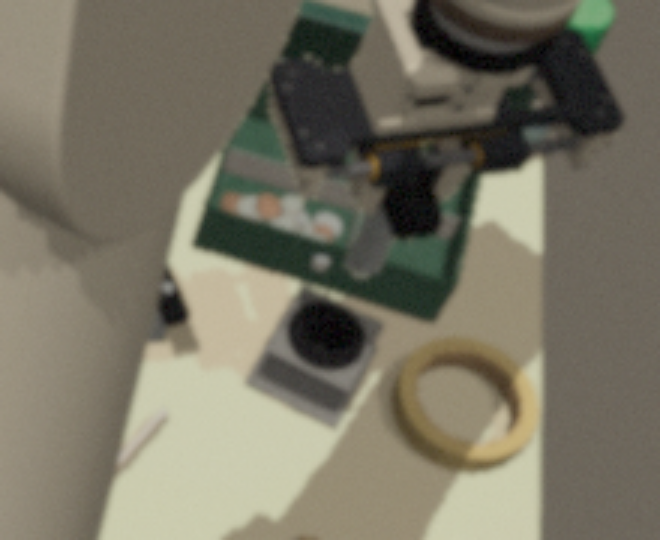

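```bash
python3 - <<'E'
from h import *
W=np.load('side.npy').reshape(-1,3)
m=(np.hypot(W[:,0]-.5245,W[:,1]-.202)<.2)&(W[:,2]>.1)&(W[:,2]<.45)&(W[:,0]>.45)
a=W[m];print(len(a));
r=np.hypot(a[:,0]-.5245,a[:,1]-.202);i=r.argsort();print(np.c_[a,r][i][::max(1,len(i)//12)].round(3))
E
python3 go.py .554 -.1 .23 -28.4
```

```text
1574
[[0.608 0.297 0.127 0.127]
 [0.633 0.29  0.119 0.139]
 [0.619 0.315 0.127 0.147]
 [0.626 0.321 0.152 0.156]
 [0.671 0.274 0.127 0.163]
 [0.67  0.284 0.162 0.167]
 [0.678 0.277 0.162 0.171]
 [0.672 0.297 0.157 0.175]
 [0.648 0.333 0.153 0.18 ]
 [0.689 0.286 0.19  0.185]
 [0.675 0.317 0.164 0.189]
 [0.677 0.323 0.171 0.195]
 [0.678 0.33  0.19  0.2  ]]
t 6.35 pos [ 0.5434 -0.2267  0.2258] yh -68.36 q [ 0.02  0.38  0.43  1.74 -0.18  1.06 -0.69] F [ 0.35 -0.86  0.43] M [-0.151  0.105  0.011] open 0.3276032468939947
frac [ 0.1133 -0.2277 -0.0086] [ 0.0058 -0.0039 -0.888 ]
```

Call:
drive_tool(commands="0.01 -0.03 0 0 0 -0.1; 0.03 -0.06 0 0 0 -0.21; 0.04 -0.09 0 0 0 -0.32; 0.055 -0.12 0 0 0 -0.43; 0.07 -0.15 0 0 0 -0.55; 0.085 -0.18 0 0 0 -0.66; 0.1 -0.205 -0.005 0 0 -0.78; 0.113 -0.228 -0.008 0 0 -0.89")

```text
time: 7.02
tool_pos: [0.5515, -0.0976, 0.2247]
tcp_rot: [0.857, 0.515, -0.001, -0.001]
wrist_force: [0.1, -0.3, -1.6]
opening: 0.325
grasp_force: 30.0
```

```bash
python3 go.py .565 .03 .235 11.5
```

```text
t 7.0167 pos [ 0.5515 -0.0976  0.2247] yh -27.98 q [-0.08  0.32  0.25  1.8  -0.09  1.04 -0.28] F [ 0.11 -0.3  -1.65] M [-0.1    0.096  0.044] open 0.3252627378131782
frac [ 0.2381 -0.0959 -0.0205] [-2.700e-03 -3.000e-04 -8.773e-01]
```

Call:
drive_tool(commands="0.03 -0.01 0 0 0 -0.1; 0.06 -0.02 0 0 0 -0.21; 0.09 -0.03 0 0 0 -0.32; 0.12 -0.045 -0.005 0 0 -0.43; 0.15 -0.06 -0.01 0 0 -0.55; 0.18 -0.07 -0.015 0 0 -0.66; 0.21 -0.085 -0.02 0 0 -0.78; 0.238 -0.096 -0.02 0 0 -0.88")

```text
time: 7.68
tool_pos: [0.5657, 0.0296, 0.2351]
tcp_rot: [0.632, 0.775, -0.0, -0.001]
wrist_force: [-0.0, 0.6, -1.5]
opening: 0.323
grasp_force: 30.0
```

```bash
python3 go.py .577 .156 .24 51
```

```text
t 7.6833 pos [0.5657 0.0296 0.2351] yh 11.6 q [-0.16  0.31  0.07  1.77 -0.03  1.06  0.13] F [-0.01  0.58 -1.52] M [-0.087  0.017  0.022] open 0.3228350432672512
frac [ 0.2432  0.0729 -0.0097] [-0.0013 -0.0011 -0.8756]
```

Call:
drive_tool(commands="0.03 0.01 0 0 0 -0.1; 0.06 0.02 0 0 0 -0.21; 0.09 0.03 0 0 0 -0.32; 0.12 0.035 -0.005 0 0 -0.43; 0.16 0.045 -0.01 0 0 -0.55; 0.2 0.06 -0.01 0 0 -0.66; 0.243 0.073 -0.01 0 0 -0.78; 0.243 0.073 -0.01 0 0 -0.88")

```text
time: 8.35
tool_pos: [0.5771, 0.1612, 0.2396]
tcp_rot: [0.329, 0.944, 0.001, -0.001]
wrist_force: [-0.1, 0.5, -1.8]
opening: 0.326
grasp_force: 30.0
```

```bash
python3 - <<'E'
from h import *
snap('wrist')
im,d,w=snap('wrist','w3')
m=(w[...,2]>.077)&(w[...,2]<.09)&(np.hypot(w[...,0]-.5245,w[...,1]-.202)<.04)
a=w[m];print(len(a),cv2.minEnclosingCircle((a[:,:2]*1000).astype(np.float32)),np.median(a[:,2]),np.argwhere(m).mean(0))
E
python3 go.py .5248 .202 .18 51
```

```text
2927 ((524.5213623046875, 201.8761749267578), 29.54177474975586) 0.08149511439399465 [150.45985651 319.33823027]
t 8.45 pos [0.5773 0.1559 0.2394] yh 51.1 q [-0.23  0.37 -0.09  1.68  0.04  1.1   0.55] F [ 0.31 -1.15 -1.7 ] M [-0.133 -0.028  0.027] open 0.3221084692848774
frac [0.1394 0.0059 0.1191] [-0.002  -0.0022  0.0021]
```

View pics/w3.png

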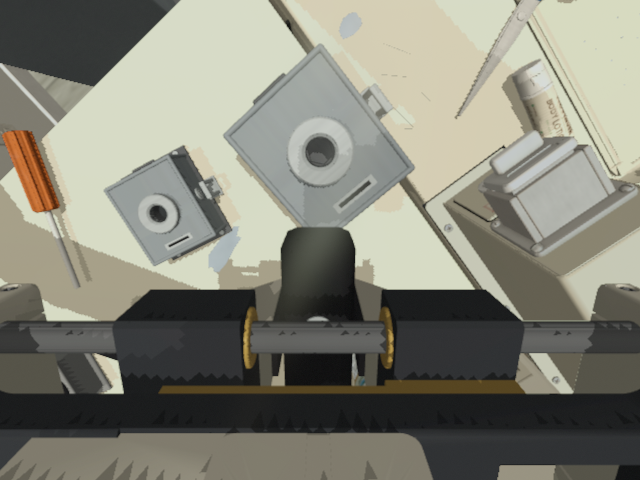

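The wrist view shows the key's handle in the grip, end at about (318,230), and the collar at (319,150).

```bash
python3 - <<'E'
from h import *
s=manip.read_state();im,d,w=snap('wrist')
q=R.from_quat(s['tcp_rot']).inv().apply((w-s['tool_pos']).reshape(-1,3)).reshape(480,640,3)
m=(q[...,2]<-.02)&(q[...,2]>-.045)&(abs(q[...,1])<.02)&(q[...,0]>.012)&(q[...,0]<.06)
a=q[m];print(len(a),a.min(0),a.max(0),np.median(a[:,2]),a[a[:,0]>.025][:,:2].mean(0))
for lo in(.02,.025,.03,.035):
  b=a[(a[:,0]>lo)&(a[:,0]<lo+.003)];print(lo,b[:,1].min(),b[:,1].max(),np.percentile(b[:,2],10))
E
```

```text
5663 [ 0.01200273 -0.01999254 -0.04101029] [ 0.04128066  0.01998586 -0.02004921] -0.029520034607331602 [ 0.03365645 -0.000168  ]
0.02 -0.014967947183483444 0.01438016163228306 -0.030692462654554907
0.025 -0.014773945161010956 0.01478673020196871 -0.03068802127333706
0.03 -0.015102452279182875 0.01459032102605412 -0.030661808227829757
0.035 -0.014982142035786858 0.014421038990545107 -0.030154874576807975
```

Call:
drive_tool(commands="0.02 0 0.01 0 0 0; 0.05 0.002 0.03 0 0 0; 0.08 0.003 0.05 0 0 0; 0.11 0.004 0.07 0 0 0; 0.13 0.005 0.09 0 0 0; 0.138 0.006 0.11 -0.002 -0.002 0; 0.138 0.006 0.125 -0.002 -0.002 0; 0.138 0.006 0.13 -0.002 -0.002 0")

```text
time: 9.17
tool_pos: [0.5261, 0.1996, 0.1741]
tcp_rot: [0.335, 0.942, -0.0, 0.0]
wrist_force: [0.6, -0.2, -1.9]
opening: 0.327
grasp_force: 30.0
```

```bash
python3 go.py .5251 .2016 .165 51
```

```text
t 9.1667 pos [0.5261 0.1996 0.1741] yh 50.86 q [-0.32  0.37 -0.12  1.83  0.05  0.94  0.43] F [ 0.55 -0.15 -1.92] M [-0.081  0.014  0.005] open 0.3267279611423777
frac [0.0041 0.0018 0.0182] [-0.0007  0.0014 -0.0032]
```

Call:
drive_tool(commands="0.002 0.001 0.005 0 0 0; 0.004 0.002 0.01 0 0 0; 0.004 0.002 0.014 0 0 0; 0.004 0.002 0.014 0 0 0; 0.004 0.002 0.014 0 0 0; 0.004 0.002 0.014 0 0 0; 0.004 0.002 0.014 0 0 0; 0.004 0.002 0.014 0 0 0")

```text
time: 9.83
tool_pos: [0.526, 0.2027, 0.169]
tcp_rot: [0.335, 0.942, 0.001, 0.001]
wrist_force: [0.1, 0.4, -2.4]
opening: 0.322
grasp_force: 30.0
```

```bash
python3 go.py .5251 .2016 .155 51
```

```text
t 9.8333 pos [0.526  0.2027 0.169 ] yh 50.9 q [-0.32  0.38 -0.12  1.84  0.06  0.92  0.42] F [ 0.13  0.37 -2.36] M [-0.093 -0.021  0.018] open 0.3217437916647211
frac [ 0.     -0.0028  0.0279] [ 0.0026  0.0023 -0.0021]
```

Call:
drive_tool(commands="0 -0.002 0.002 0.002 0.002 0; 0 -0.002 0.004 0.002 0.002 0; 0 -0.002 0.007 0.002 0.002 0; 0 -0.002 0.01 0.002 0.002 0; 0 -0.002 0.013 0.002 0.002 0; 0 -0.002 0.016 0.002 0.002 0; 0 -0.002 0.019 0.002 0.002 0; 0 -0.002 0.022 0.002 0.002 0")

```text
time: 10.5
tool_pos: [0.5253, 0.2019, 0.1578]
tcp_rot: [0.335, 0.942, 0.0, 0.0]
wrist_force: [-1.2, -1.9, 6.9]
opening: 0.324
grasp_force: 30.0
```

```bash
python3 go.py .5251 .2016 .152 51
```

```text
t 10.5 pos [0.5253 0.2019 0.1578] yh 50.91 q [-0.32  0.4  -0.12  1.85  0.06  0.9   0.42] F [-1.21 -1.88  6.94] M [-0.358  0.352  0.044] open 0.3242957981211554
frac [-0.     -0.0007  0.0116] [ 0.0002  0.0002 -0.002 ]
```

Call:
drive_tool(commands="0 -0.0005 0 0 0 0; 0 -0.001 0 0 0 0; 0 -0.0015 0 0 0 0; 0 -0.0015 0.001 0 0 0; 0 -0.0015 0.001 0 0 0; 0 -0.0015 0.002 0 0 0; 0 -0.0015 0.002 0 0 0; 0 -0.0015 0.002 0 0 0")

```text
time: 11.17
tool_pos: [0.5245, 0.2009, 0.1563]
tcp_rot: [0.335, 0.942, -0.0, -0.0]
wrist_force: [1.0, -0.6, -2.3]
opening: 0.325
grasp_force: 30.0
```

```bash
python3 go.py .5251 .2016 .152 51
```

```text
t 11.1667 pos [0.5245 0.2009 0.1563] yh 50.9 q [-0.32  0.4  -0.12  1.85  0.06  0.9   0.42] F [ 0.95 -0.62 -2.28] M [-0.279 -0.16  -0.045] open 0.32479720758936925
frac [-0.      0.002   0.0085] [-0.0011 -0.0002 -0.0023]
```

Call:
drive_tool(commands="0 0 0.005 0 0 0; 0 0 0.011 0 0 0; 0 0 0.017 0 0 0; 0 0 0.023 0 0 0; 0 0 0.029 0 0 0; 0 0 0.035 0 0 0; 0 0 0.04 0 0 0; 0 0 0.044 0 0 0")

```text
time: 11.83
tool_pos: [0.5247, 0.2011, 0.1343]
tcp_rot: [0.335, 0.942, -0.0, -0.0]
wrist_force: [1.0, -1.4, -1.5]
opening: 0.326
grasp_force: 30.0
```

```bash
python3 go.py .5245 .2009 .128 51
```

```text
t 11.8333 pos [0.5247 0.2011 0.1343] yh 50.9 q [-0.32  0.42 -0.12  1.86  0.06  0.86  0.42] F [ 1.   -1.42 -1.52] M [-0.522 -0.285 -0.033] open 0.3262087745607667
frac [ 0.0001 -0.0005  0.0127] [-0.0004  0.0001 -0.0023]
```

Call:
drive_tool(commands="0 0 0.002 0 0 0; 0 0 0.004 0 0 0; 0 0 0.006 0 0 0; 0 0 0.008 0 0 0; 0 0 0.01 0 0 0; 0 0 0.011 0 0 0; 0 0 0.012 0 0 0; 0 0 0.013 0 0 0")

```text
time: 12.5
tool_pos: [0.5248, 0.2012, 0.1283]
tcp_rot: [0.335, 0.942, 0.0, 0.0]
wrist_force: [1.5, -2.3, 0.1]
opening: 0.328
grasp_force: 30.0
```

Call:
drive_tool(commands="0 0 0.001 0 0 0; 0 0 0.002 0 0 0; 0 0 0.003 0 0 0; 0 0 0.004 0 0 0; 0 0 0.0045 0 0 0; 0 0 0.005 0 0 0; 0 0 0.005 0 0 0; 0 0 0.005 0 0 0")

```text
time: 13.17
tool_pos: [0.5249, 0.2012, 0.1262]
tcp_rot: [0.335, 0.942, 0.0, 0.0]
wrist_force: [0.7, -2.9, 5.8]
opening: 0.325
grasp_force: 30.0
```

Call:
drive_tool(commands="0 0 0 0 0 0.02; 0 0 0 0 0 0.04; 0 0 0 0 0 0.06; 0 0 0 0 0 0.08; 0 0 0 0 0 0.1; 0 0 0 0 0 0.12; 0 0 0 0 0 0.14; 0 0 0 0 0 0.14")

```text
time: 13.83
tool_pos: [0.5246, 0.201, 0.1261]
tcp_rot: [0.386, 0.922, -0.0, 0.0]
wrist_force: [-0.4, -3.3, 5.8]
opening: 0.326
grasp_force: 30.0
```

Call:
drive_tool(commands="0 0 0 0 0 0.02; 0 0 0 0 0 0.04; 0 0 0 0 0 0.06; 0 0 0 0 0 0.08; 0 0 0 0 0 0.1; 0 0 0 0 0 0.12; 0 0 0 0 0 0.14; 0 0 0 0 0 0.14")

```text
time: 14.5
tool_pos: [0.5244, 0.201, 0.1253]
tcp_rot: [0.436, 0.9, -0.0, -0.0]
wrist_force: [1.3, -3.1, -1.5]
opening: 0.325
grasp_force: 30.0
```

Call:
drive_tool(commands="0 0 0.001 0 0 0; 0 0 0.002 0 0 0; 0 0 0.003 0 0 0; 0 0 0.004 0 0 0; 0 0 0.005 0 0 0; 0 0 0.006 0 0 0; 0 0 0.007 0 0 0; 0 0 0.007 0 0 0")

```text
time: 15.17
tool_pos: [0.5247, 0.2013, 0.1221]
tcp_rot: [0.436, 0.9, 0.0, -0.0]
wrist_force: [0.8, -3.1, 0.4]
opening: 0.325
grasp_force: 30.0
```

```bash
python3 go.py .5245 .2010 .112 51
```

```text
t 15.1667 pos [0.5247 0.2013 0.1221] yh 38.31 q [-0.36  0.44 -0.07  1.87  0.04  0.83  0.22] F [ 0.77 -3.08  0.41] M [-0.864 -0.296 -0.011] open 0.3249422999198865
frac [-0.0003 -0.0006  0.0202] [ 0.000e+00 -1.000e-04 -2.821e-01]
```

Call:
drive_tool(commands="-0.0004 -0.0003 0.003 0 0 0; -0.0004 -0.0003 0.006 0 0 0; -0.0004 -0.0003 0.009 0 0 0; -0.0004 -0.0003 0.012 0 0 0; -0.0004 -0.0003 0.015 0 0 0; -0.0004 -0.0003 0.018 0 0 0; -0.0004 -0.0003 0.021 0 0 0; -0.0004 -0.0003 0.021 0 0 0")

```text
time: 15.83
tool_pos: [0.5247, 0.2011, 0.1113]
tcp_rot: [0.436, 0.9, 0.0, -0.0]
wrist_force: [3.0, -2.3, -3.0]
opening: 0.328
grasp_force: 30.0
```

Call:
drive_tool(commands="0 0 0.0005 0 0 0; 0 0 0.001 0 0 0; 0 0 0.0015 0 0 0; 0 0 0.002 0 0 0; 0 0 0.0025 0 0 0; 0 0 0.003 0 0 0; 0 0 0.003 0 0 0; 0 0 0.003 0 0 0")

```text
time: 16.5
tool_pos: [0.5249, 0.2011, 0.1106]
tcp_rot: [0.436, 0.9, 0.0, 0.0]
wrist_force: [1.2, -3.1, 4.2]
opening: 0.328
grasp_force: 30.0
```

```bash
python3 go.py .5245 .2010 .11 -21.7
```

```text
t 16.5 pos [0.5249 0.2011 0.1106] yh 38.3 q [-0.36  0.46 -0.07  1.88  0.04  0.81  0.22] F [ 1.16 -3.08  4.18] M [-0.849 -0.163 -0.005] open 0.32768875832404004
frac [ 0.0003 -0.0007  0.0012] [ 6.0000e-04 -1.0000e-04  1.3334e+00]
```

Call:
drive_tool(commands="0 0 -0.0006 0 0 0.06; 0 0 -0.0006 0 0 0.12; 0 0 -0.0006 0 0 0.18; 0 0 -0.0006 0 0 0.24; 0 0 -0.0006 0 0 0.3; 0 0 -0.0006 0 0 0.36; 0 0 -0.0006 0 0 0.42; 0 0 -0.0006 0 0 0.48")

```text
time: 17.17
tool_pos: [0.5248, 0.2011, 0.1106]
tcp_rot: [0.598, 0.802, 0.0, 0.0]
wrist_force: [1.0, -2.5, 2.9]
opening: 0.331
grasp_force: 30.0
```

```bash
python3 go.py .5245 .2010 .11 -21.7
```

```text
t 17.1667 pos [0.5248 0.2011 0.1106] yh 16.59 q [-0.43  0.45  0.02  1.88 -0.01  0.8  -0.11] F [ 1.02 -2.49  2.89] M [-0.785 -0.277  0.095] open 0.3306863613962654
frac [-0.0001 -0.0006  0.0013] [ 4.000e-04 -3.000e-04  8.508e-01]
```

Call:
drive_tool(commands="0 0 0 0 0 0.06; 0 0 0 0 0 0.12; 0 0 0 0 0 0.18; 0 0 0 0 0 0.24; 0 0 0 0 0 0.3; 0 0 0 0 0 0.36; 0 0 0 0 0 0.42; 0 0 0 0 0 0.48")

```text
time: 17.83
tool_pos: [0.5248, 0.2014, 0.1106]
tcp_rot: [0.737, 0.676, 0.0, -0.0]
wrist_force: [0.9, -1.5, 3.0]
opening: 0.326
grasp_force: 30.0
```

```bash
python3 go.py .5245 .2010 .11 -21.7
```

```text
t 17.8333 pos [0.5248 0.2014 0.1106] yh -5.0 q [-0.5   0.46  0.11  1.89 -0.07  0.8  -0.44] F [ 0.9  -1.46  3.  ] M [-0.738 -0.218  0.046] open 0.32630336853663133
frac [-0.0008 -0.0005  0.0012] [ 0.0004 -0.0007  0.371 ]
```

Call:
drive_tool(commands="0 0 0 0 0 0.04; 0 0 0 0 0 0.08; 0 0 0 0 0 0.12; 0 0 0 0 0 0.16; 0 0 0 0 0 0.19; 0 0 0 0 0 0.22; 0 0 0 0 0 0.24; 0 0 0 0 0 0.24")

```text
time: 18.5
tool_pos: [0.5248, 0.2014, 0.1106]
tcp_rot: [0.797, 0.604, 0.0, -0.0]
wrist_force: [1.6, -1.9, 2.6]
opening: 0.323
grasp_force: 30.0
```

```bash
python3 go.py .5245 .2010 .11 -21.7
```

```text
t 18.5 pos [0.5248 0.2014 0.1106] yh -15.73 q [-0.53  0.46  0.15  1.89 -0.09  0.8  -0.61] F [ 1.63 -1.94  2.6 ] M [-0.539 -0.222  0.019] open 0.32313985872891376
frac [-0.0009 -0.0003  0.0012] [ 0.0002 -0.0006  0.1328]
```

Call:
drive_tool(commands="0 0 0 0 0 0.01; 0 0 0 0 0 0.02; 0 0 0 0 0 0.03; 0 0 0 0 0 0.04; 0 0 0 0 0 0.05; 0 0 0 0 0 0.06; 0 0 0 0 0 0.06; 0 0 0 0 0 0.06")

```text
time: 19.17
tool_pos: [0.5247, 0.2012, 0.1106]
tcp_rot: [0.811, 0.585, 0.0, -0.0]
wrist_force: [1.2, -1.2, 3.4]
opening: 0.325
grasp_force: 30.0
```

```bash
python3 go.py .5245 .2010 .11 -21.7; python3 -c "
from h import *
im,d,w=snap('scene','sc2')
cv2.imwrite('pics/sc2c.png',cv2.resize(im[230:360,220:400,::-1],None,fx=4,fy=4,interpolation=2))"
```

```text
t 19.1667 pos [0.5247 0.2012 0.1106] yh -18.39 q [-0.54  0.46  0.16  1.89 -0.1   0.8  -0.65] F [ 1.15 -1.2   3.39] M [-0.318 -0.244  0.044] open 0.32497039198465283
frac [-0.0005 -0.0003  0.0012] [ 0.0001 -0.0004  0.0735]
```

View pics/sc2c.png

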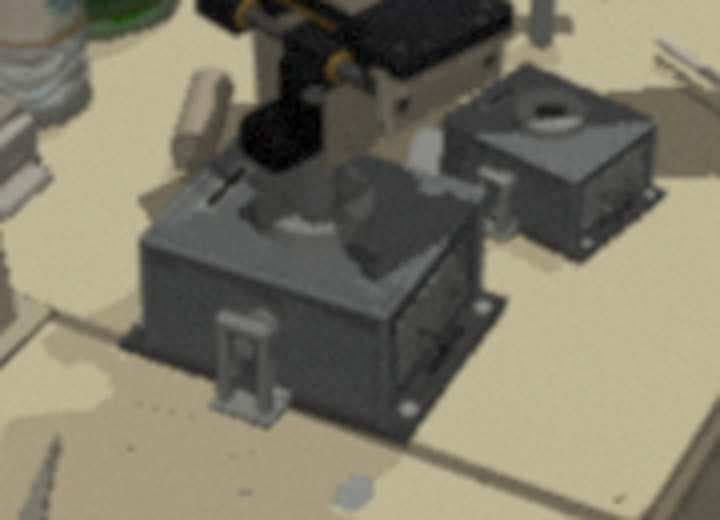

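The crop shows the staple at about (245,360), with the bolt appearing in it. I'll continue toward the stop in small steps.

Call:
drive_tool(commands="0 0 0 0 0 0.01; 0 0 0 0 0 0.02; 0 0 0 0 0 0.03; 0 0 0 0 0 0.04; 0 0 0 0 0 0.045; 0 0 0 0 0 0.045; 0 0 0 0 0 0.045; 0 0 0 0 0 0.045")

```text
time: 19.88
tool_pos: [0.5247, 0.2011, 0.1106]
tcp_rot: [0.821, 0.571, 0.0, -0.0]
wrist_force: [0.8, -0.2, 5.4]
opening: 0.326
grasp_force: 30.0
```

```bash
python3 go.py .5245 .2010 .11 -21.7
```

```text
t 19.8833 pos [0.5247 0.2011 0.1106] yh -20.42 q [-0.55  0.46  0.17  1.89 -0.1   0.8  -0.68] F [ 0.76 -0.22  5.4 ] M [-0.179 -0.221  0.085] open 0.32579199904473644
frac [-0.0004 -0.0004  0.0012] [ 0.0001 -0.0003  0.0285]
```

Call:
drive_tool(commands="0 0 0 0 0 0.01; 0 0 0 0 0 0.02; 0 0 0 0 0 0.03; 0 0 0 0 0 0.04; 0 0 0 0 0 0.05; 0 0 0 0 0 0.05; 0 0 0 0 0 0.05; 0 0 0 0 0 0.05")

```text
time: 20.55
tool_pos: [0.5247, 0.2011, 0.1106]
tcp_rot: [0.832, 0.554, 0.0, -0.0]
wrist_force: [1.3, 0.5, 5.2]
opening: 0.329
grasp_force: 30.0
```

```bash
python3 go.py .5245 .2010 .11 -27
```

```text
t 20.55 pos [0.5247 0.2011 0.1106] yh -22.7 q [-0.56  0.46  0.18  1.89 -0.11  0.8  -0.72] F [1.27 0.46 5.24] M [-0.202 -0.267  0.062] open 0.32882527955051105
frac [-0.0004 -0.0003  0.0012] [ 0.0001 -0.0003  0.0956]
```

Call:
drive_tool(commands="0 0 0 0 0 0.01; 0 0 0 0 0 0.015; 0 0 0 0 0 0.02; 0 0 0 0 0 0.03; 0 0 0 0 0 0.035; 0 0 0 0 0 0.04; 0 0 0 0 0 0.04; 0 0 0 0 0 0.04")

```text
time: 21.22
tool_pos: [0.5247, 0.2012, 0.1106]
tcp_rot: [0.841, 0.541, 0.0, -0.0]
wrist_force: [0.6, -0.5, 5.5]
opening: 0.32
grasp_force: 30.0
```

```bash
python3 go.py .5245 .2010 .11 -27
```

```text
t 21.2167 pos [0.5247 0.2012 0.1106] yh -24.49 q [-0.56  0.46  0.19  1.89 -0.11  0.8  -0.74] F [ 0.57 -0.54  5.54] M [-0.211 -0.2    0.075] open 0.31997100642613874
frac [-0.0004 -0.0002  0.0011] [-0.     -0.0002  0.0557]
```

Call:
drive_tool(commands="0 0 0 0 0 0.01; 0 0 0 0 0 0.015; 0 0 0 0 0 0.02; 0 0 0 0 0 0.03; 0 0 0 0 0 0.035; 0 0 0 0 0 0.035; 0 0 0 0 0 0.035; 0 0 0 0 0 0.035")

```text
time: 21.88
tool_pos: [0.5247, 0.2012, 0.1106]
tcp_rot: [0.848, 0.529, 0.0, -0.0]
wrist_force: [1.0, 0.3, 4.2]
opening: 0.325
grasp_force: 30.0
```

```bash
python3 go.py .5245 .2010 .11 -27
```

```text
t 21.8833 pos [0.5247 0.2012 0.1106] yh -26.06 q [-0.57  0.46  0.19  1.89 -0.12  0.8  -0.77] F [1.01 0.28 4.23] M [-0.137 -0.212  0.091] open 0.3248508749220289
frac [-0.0005 -0.0003  0.0012] [ 0.0001 -0.0003  0.0209]
```

Call:
drive_tool(commands="0 0 0 0 0 0.01; 0 0 0 0 0 0.015; 0 0 0 0 0 0.02; 0 0 0 0 0 0.025; 0 0 0 0 0 0.03; 0 0 0 0 0 0.03; 0 0 0 0 0 0.03; 0 0 0 0 0 0.03")

```text
time: 22.55
tool_pos: [0.5248, 0.2012, 0.1106]
tcp_rot: [0.854, 0.52, 0.0, 0.0]
wrist_force: [0.7, -0.7, 4.7]
opening: 0.326
grasp_force: 30.1
```

```bash
python3 go.py .5245 .2010 .11 -27
```

```text
t 22.55 pos [0.5248 0.2012 0.1106] yh -27.37 q [-0.57  0.46  0.2   1.89 -0.12  0.8  -0.79] F [ 0.7  -0.7   4.72] M [-0.132 -0.232  0.395] open 0.32584011919202055
frac [-0.0006 -0.0003  0.0011] [ 0.0003 -0.0002 -0.0081]
```

Call:
drive_tool(commands="0 0 0 0 0 -0.03; 0 0 0 0 0 -0.035; 0 0 0 0 0 -0.035; 0 0 0 0 0 -0.035; 0 0 0 0 0 -0.035; 0 0 0 0 0 -0.035; 0 0 0 0 0 -0.035; 0 0 0 0 0 -0.035")

```text
time: 23.22
tool_pos: [0.5247, 0.201, 0.1106]
tcp_rot: [0.847, 0.531, 0.0, -0.0]
wrist_force: [0.8, -0.6, 4.6]
opening: 0.323
grasp_force: 30.0
```

Call:
drive_tool(commands="0 0 0 0 0 0; 0 0 0 0 0 0; 0 0 0 0 0 0; 0 0 0 0 0 0; 0 0 0 0 0 0; 0 0 0 0 0 0; 0 0 0 0 0 0; 0 0 0 0 0 0", jaw=0)

```text
time: 23.88
tool_pos: [0.5246, 0.201, 0.1104]
tcp_rot: [0.847, 0.531, -0.0, -0.0]
wrist_force: [-0.6, 0.1, -0.5]
opening: 0.5
grasp_force: 0.0
```

```bash
python3 go.py .5245 .2010 .11 -27
```

```text
t 23.8833 pos [0.5246 0.201  0.1104] yh -25.82 q [-0.57  0.46  0.19  1.89 -0.12  0.8  -0.76] F [-0.56  0.05 -0.48] M [-0.087  0.119  0.013] open 0.500187491520853
frac [-0.0001 -0.0002  0.0009] [-0.0002  0.0001  0.0262]
```

Released cleanly. Now I'll raise the arm straight up.

Call:
drive_tool(commands="0 0 -0.01 0 0 0; 0 0 -0.03 0 0 0; 0 0 -0.06 0 0 0; 0 0 -0.1 0 0 0; 0 0 -0.14 0 0 0; 0 0 -0.18 0 0 0; 0 0 -0.2 0 0 0; 0 0 -0.2 0 0 0")

```text
time: 24.55
tool_pos: [0.5266, 0.2018, 0.214]
tcp_rot: [0.847, 0.531, 0.003, 0.0]
wrist_force: [0.4, -0.2, -0.6]
opening: 0.502
grasp_force: 0.0
```

Call:
drive_tool(commands="-0.03 0 0 0 0 0; -0.06 0 0 0 0 0; -0.09 0 0 0 0 0; -0.12 0 0 0 0 0; -0.14 0 0 0 0 0; -0.15 0 0 0 0 0; -0.15 0 0 0 0 0; -0.15 0 0 0 0 0")

```text
time: 25.22
tool_pos: [0.4922, 0.1337, 0.2106]
tcp_rot: [0.847, 0.531, 0.0, -0.0]
wrist_force: [0.2, 0.7, -0.4]
opening: 0.497
grasp_force: 0.0
```

```bash
python3 - <<'E'
from h import *
im,d,w=snap('wrist')
m=(w[...,2]>.12)&(w[...,2]<.16)&(np.hypot(w[...,0]-.5245,w[...,1]-.202)<.06)
a=w[m];print(len(a),np.median(a[:,2]),cv2.minAreaRect((a[:,:2]*1000).astype(np.float32)))
b,_,_=snap('scene')
cv2.imwrite('pics/f.png',np.hstack([cv2.resize(im,(400,300)),cv2.resize(b[230:350,230:390],(400,300))])[:,:,::-1])
E
```

```text
5856 0.1403061088713007 ((524.0908203125, 202.62730407714844), (78.38236236572266, 30.014720916748047), 64.10352325439453)
```

View pics/f.png

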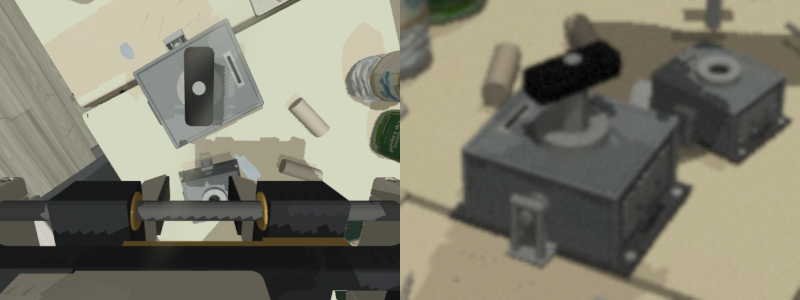

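The key stands upright in the lock with its handle top at z = 0.140 m (about 0.141 m expected when fully home), and the bolt is in the staple at about (530,220).

```bash
python3 -c "
from bench import manip
print(manip.finish_job())"
```

```text
the job is handed in; nothing more can be done
None
```

I've handed the job in: the key stands fully home in the lock, and I turned it clockwise until I felt the stop and could see the bolt in the staple. The hand-in gave no verdict. At the stop the wrist moment briefly read about 0.4 N m, above your 0.2 N m "rough" mark; I then backed off and released.

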